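# Fetch the transformer from behind the tall parts and put the parts back

### The job

The little transformer stands at the back of the grey parts tray, hemmed in by three tall parts: a round capacitor, a finned heat sink and a white block capacitor. First stand all three upright on the black rubber mat, leaving the transformer where it is; then fetch the transformer and set it inside the white outline on the breadboard base, square to the outline, with its terminal strip running across the width of the base. Finally stand each of the three tall parts back on the very spot in the tray it came from; knock nothing over and leave the multimeter, the mug and the potentiometer box alone.

Things in the scene. Friction and masses are not known exactly. Their poses are not given: they have to be found in the camera images.
- tray: Grey fixed parts tray, 144 (x) by 210 (y) mm, open in front; floor 4 mm thick; back wall at +x, inner face x = 64, top z = 46; 5 mm side walls, outer faces y = +/-105, top z = 18. White printed 52 mm squares mark the tall parts' spots: front (-26, 0), sides (5, +61) and (5, -61); parts start within 5 mm of these, which on which varies. Origin: centre of underside on the bench; z up.
- mat: Flat black rubber mat, fixed, the side area: 260 mm (its x) by 120 mm (its y), 3 mm thick, empty. It lies left or right of the tray, the breadboard base on the other side. Origin at the centre of its underside, z up.
- board: Black fixed breadboard base, 210 (its x) by 120 mm (its y, the width), 6 mm thick; its bare end bears a white printed outline 60 (x) by 70 (y) mm. The origin is under the middle of this outline, at bench level; the base spans x = -50 to +160 mm; a white breadboard, top 15 mm above the bench, covers x = 57 to 153 mm. z up.
- transformer: Small transformer, about 450 g: dark core 34 (its x) by 50 (its y) mm, 40 high, copper winding bulging to 44 in x, white terminal strip (18 by 44, along y) on top, up to 50. Grip the flat core faces across y. Starts near (30, 0) mm in the tray, nearly square to it, some 10 mm from back wall and tall parts. Origin: centre of underside, z up.
- capacitor: Tall round capacitor with a black sleeve, diameter 44 mm, 105 mm high, two brass screws on top reaching 109 mm, about 200 g, standing. Origin at the centre of its underside, z up.
- heatsink: Tall aluminium heat sink with fins, 40 mm (its x, across the fin tips) by 44 mm (its y), 95 mm high, about 220 g, standing, within 0.1 rad of square to the tray; it can be gripped over the fin tips across x like a solid block. Origin at the centre of its underside, z up.
- filmcap: White plastic block capacitor, 36 mm (its x) by 44 mm (its y), 90 mm high, with two small brass tabs on top reaching 100 mm, about 180 g, standing, within 0.1 rad of square to the tray. Origin at the centre of its underside, z up.
- multimeter: Bystander: yellow multimeter lying on the bench, 150 by 75 by 34 mm (knob to 44 mm). Origin at the centre of its underside, z up.
- mug: Bystander: white mug, diameter 80 mm, 90 mm high, handle at its +y. Origin at the centre of its underside, z up.
- potbox: Bystander: small black potentiometer box, 60 by 30 mm, 24 mm high, its shaft to 46 mm. Origin at the centre of its underside, z up.

How it is judged:
On the way, in this order (a step that is already met when the one before it is completed fails the run):
1. all three tall parts stand on the mat at once, with the transformer still in its place in the tray (within 30 mm) (x of capacitor in the frame of mat between -0.13 and 0.13 m and y of capacitor in the frame of mat between -0.06 and 0.06 m and angle between each of capacitor, heatsink, filmcap's own z axis and vertical below 0.12 rad and z of each of capacitor, heatsink, filmcap in the frame of mat below 0.008 m and linear speed of each of capacitor, heatsink, filmcap below 0.02 m/s and angular speed of each of capacitor, heatsink, filmcap below 0.2 rad/s and x of heatsink in the frame of mat between -0.13 and 0.13 m and y of heatsink in the frame of mat between -0.06 and 0.06 m and x of filmcap in the frame of mat between -0.13 and 0.13 m and y of filmcap in the frame of mat between -0.06 and 0.06 m and distance of transformer from where it was at the start of the episode below 0.03 m), for 0.2 s.
2. then the transformer sits inside the outline on the breadboard base, with all three tall parts still standing on the mat (horizontal distance between transformer and board below 0.012 m and z of transformer in the frame of board below 0.011 m and angle between transformer's own z axis and vertical below 0.1 rad and angle between the x axis of transformer and the x axis of board, either way round below 0.25 rad and linear speed of each of transformer, capacitor, heatsink, filmcap below 0.02 m/s and angular speed of each of transformer, capacitor, heatsink, filmcap below 0.2 rad/s and x of capacitor in the frame of mat between -0.13 and 0.13 m and y of capacitor in the frame of mat between -0.06 and 0.06 m and angle between each of capacitor, heatsink, filmcap's own z axis and vertical below 0.12 rad and z of each of capacitor, heatsink, filmcap in the frame of mat below 0.008 m and x of heatsink in the frame of mat between -0.13 and 0.13 m and y of heatsink in the frame of mat between -0.06 and 0.06 m and x of filmcap in the frame of mat between -0.13 and 0.13 m and y of filmcap in the frame of mat between -0.06 and 0.06 m), for 0.2 s.
At the end, for the whole second after the job is handed in: Transformer at rest and upright on the base, within 12 mm of the outline's middle and 0.25 rad of square (either way round), strip across the base; capacitor, heat sink and block capacitor each upright at rest within 15 mm of where they started, turned any way (horizontal distance between transformer and board below 0.012 m and z of transformer in the frame of board below 0.011 m and angle between each of transformer, capacitor, heatsink, filmcap's own z axis and vertical below 0.1 rad and angle between the x axis of transformer and the x axis of board, either way round below 0.25 rad and linear speed of each of transformer, capacitor, heatsink, filmcap below 0.02 m/s and angular speed of each of transformer, capacitor, heatsink, filmcap below 0.2 rad/s and distance of each of capacitor, heatsink, filmcap from where it was at the start of the episode below 0.015 m); the robot touches nothing.
It fails at once if a tall part or the transformer is knocked over (leans more than 0.6 rad) (angle between any of capacitor, heatsink, filmcap, transformer's own z axis and vertical above 0.6 rad).
It fails at once if the multimeter is moved more than 20 mm (distance of multimeter from where it was at the start of the episode above 0.02 m).
It fails at once if the mug is moved more than 20 mm (distance of mug from where it was at the start of the episode above 0.02 m).
It fails at once if the potentiometer box is moved more than 20 mm (distance of potbox from where it was at the start of the episode above 0.02 m).
It also fails if it takes over 131 s, if anything falls off the work surface, if the arm or the gripper's body presses on something with over 40 N, if the wrist force passes 120 N, or if a joint passes its speed limit or range.

### The arm

A 6-joint arm with a two-finger parallel gripper is mounted at the origin on the work surface. World frame = base frame: x ahead of the robot, y to its left, z up, the work surface at z = 0. Lengths are in m, angles in rad, forces in N, time in s.
With the tool pointing down it reaches from about 0.325 to 0.9 m from the base axis. Payload 6.1 kg.
Tool frame: the origin (TCP) lies midway between the tips of the shut fingers; the grasp point (between the pads) lies 19 mm behind it; z points along the fingers, y is the line along which they close (so a half turn about z gives the same grasp; the last joint's range is limited). The gripper opens to 85 mm and grips with 20 to 120 N. Pads are 22 mm wide; open, the fingers measure 114 mm over their backs; the gripper's body (76 mm by 85 mm) begins 54 mm behind the grasp point. The pads swing forward as they close: fully open they stand 13 mm farther back than shut.
Start: joints at [1.171, 0.22, 1.526, -0, 1.395, -0.126], TCP at [0.169, 0.602, 0.231] pointing down, gripper open.
Joint ranges: [-2.98, 2.98], [-0.91, 2.08], [0.09, 2.57], [-1.24, 4.39], [0.2, 2.65], [-2.68, 2.68]. Speed limits (rad/s): [2.57, 2.57, 3.01, 3.14, 3.14, 3.14].

### API

Orientations are given as [roll, pitch, yaw] about the fixed x, y, z axes, in that order (R = Rz(yaw) Ry(pitch) Rx(roll)).
In Python, from plant import movep, move_l, set_joints, gripper_to, hold, inverse_kinematics, observe, get_image, get_calibration, Unreachable, job_done gives the robot as it stands. Calls block until the motion is done:
- movep(position, orientation): joint-space move of the TCP to a pose.
- move_l(position, feed=0.15, rotation=None, max_force=None): straight line of the TCP; rotation=None keeps the orientation; feed is the mean speed in m/s. With max_force (N) it stops when the force on the tool has changed by that much, and returns True; else False.
- set_joints(angles): joint-space move.
- gripper_to(opening, f_grip=None): finger opening in m; f_grip is the grip in N (None keeps the last); returns when the fingers have stopped.
- hold(seconds).
- inverse_kinematics(position, orientation): joint angles nearest the present ones, or None.
- observe(): the state.
- get_image(name): name is "side" or "top" or "wrist"; returns (picture, depth): 420x560x3 uint8, red, green, blue; 420x560 float32, m along the optical axis (not along the pixel's ray), 0 where there is no reading.
- get_calibration(name): a dict with "intrinsics" (3x3 intrinsics, pixels), "dist_coeffs" ([k1, k2, p1, p2, k3] as OpenCV has them; the pictures are not rectified), "world_from_camera" (4x4, takes a point from camera to world coordinates). Camera axes: x right, y down, z forward; pixel columns grow to the right and rows downward; lengths in m; the calibration is good to about 2 mm. A picture is of the moment at which its call begins: read the wrist's pose just before it. get_calibration takes no time and is no camera call; for the wrist camera it gives the pose at the moment of the call.
A pose or a line that the arm cannot do raises Unreachable and nothing moves.
- job_done(): hands the job in; it is judged then, once.
The state is a dict: "time_s": time; "q": joint angles; "joint_velocities": joint speeds; "joint_torque": joint torques, N m; "eef_pos": TCP position; "tcp_rot": TCP orientation; "ft_force": force on the tool from outside, world axes, zero at the start; "torque": the same for the moment, N m; "opening": finger opening in m; "grasp_force": force on a finger pad.
Only numpy, scipy, OpenCV 4.12 (cv2) and the standard library are available. Lean on these libraries where they do the work, as an engineer would, in place of code of your own. Each camera call takes 0.05 s, during which the arm holds its last target. There are 200 camera calls.

## Working session

There is one attempt and no reset: what is moved stays moved. The work goes in short steps, each a Python script; the robot and the scene stay as the last script left them, time stands still between calls to the robot, and variables do not carry over. Pictures are saved under pics/ and viewed, at most 14 in all, crops included, and the job is handed in when it is done.

```bash
ls; mkdir -p pics; python3 - <<'E'
from plant import *
import cv2,numpy as np
for n in ("top","side"):
    p,d=get_image(n); cv2.imwrite(f"pics/{n}0.png",p[:,:,::-1]); np.savez(f"{n}0.npz",p=p,d=d)
    c=get_calibration(n); print(n,np.round(c["intrinsics"],1).tolist(),c["dist_coeffs"],np.round(c["world_from_camera"],3).tolist(),(d>0).mean())
print(observe())
E
```

```text
pics
top [[533.0, 0.0, 282.5], [0.0, 533.0, 214.7], [0.0, 0.0, 1.0]] [0.03195878 0.         0.         0.         0.        ] [[0.022, -0.998, 0.059, 0.505], [-1.0, -0.023, -0.007, 0.017], [0.009, -0.059, -0.998, 1.157], [0.0, 0.0, 0.0, 1.0]] 0.9959948979591837
side [[422.0, 0.0, 289.1], [0.0, 422.0, 210.2], [0.0, 0.0, 1.0]] [-0.0211046  0.         0.         0.         0.       ] [[-0.939, -0.254, 0.231, 0.34], [-0.343, 0.679, -0.649, 0.656], [0.009, -0.689, -0.725, 0.738], [0.0, 0.0, 0.0, 1.0]] 0.9959651360544217
{'time_s': 0.1, 'q': array([ 1.17088697e+00,  2.21169595e-01,  1.52748660e+00, -2.38361181e-05,
        1.39469161e+00, -1.26082123e-01]), 'joint_velocities': array([-0.00138511, -0.00169257, -0.00205765, -0.00021573, -0.00061484,
        0.00128688]), 'joint_torque': array([-3.00444162e-05, -4.98247147e+01, -3.90548480e+01, -2.61738487e-04,
        5.65423019e-03,  2.73275333e-05]), 'eef_pos': array([0.16880044, 0.60121415, 0.23030014]), 'tcp_rot': array([-3.13984848e+00, -1.97433498e-04,  2.86776944e+00]), 'ft_force': array([ 0.41324944,  0.02797837, -0.14246039]), 'torque': array([ 0.03377006, -0.00012946,  0.03295457]), 'grasp_force': 0.0, 'opening': 0.08560185243932693}
```

View pics/top0.png

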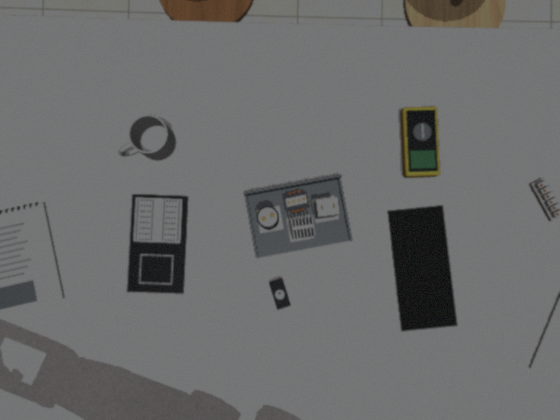

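View pics/side0.png

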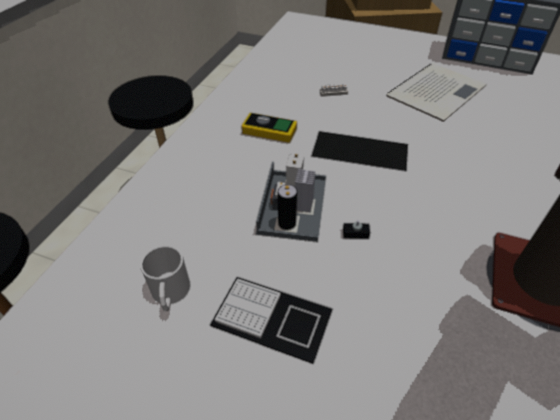

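The top view shows the board on the left (155,243), the mat on the right (423,267) and the tray at (298,216). In the tray are the capacitor (268,217), heat sink (302,228), block capacitor (327,207) and transformer (296,200). The side view agrees with this. I'll measure coarsely with both fixed cameras first.

```bash
cat > h.py <<'E'
from plant import *
import cv2,numpy as np
def rays(cal,px):
    px=np.asarray(px,float).reshape(-1,1,2)
    n=cv2.undistortPoints(px,np.array(cal["intrinsics"]),np.array(cal["dist_coeffs"])).reshape(-1,2)
    T=np.array(cal["world_from_camera"]); return T[:3,3],np.c_[n,np.ones(len(n))]@T[:3,:3].T
def toplane(cal,px,z):
    o,r=rays(cal,px); return o+r*((z-o[2])/r[:,2])[:,None]
def cloud(cal,d):
    h,w=d.shape; v,u=np.mgrid[:h,:w]
    o,r=rays(cal,np.c_[u.ravel(),v.ravel()]); P=(o+r*d.ravel()[:,None]).reshape(h,w,3); P[d<=0]=np.nan; return P
def tri(calA,pa,calB,pb):
    o1,r1=rays(calA,pa); o2,r2=rays(calB,pb); a=r1[0];b=r2[0]
    s=np.linalg.lstsq(np.c_[a,-b],o2-o1,rcond=None)[0]
    p,q=o1+a*s[0],o2+b*s[1]; return (p+q)/2,np.linalg.norm(p-q)
E
python3 - <<'E'
from h import *
np.set_printoptions(precision=4,suppress=True)
rect={}
for n,boxes in {"top":{"board":(115,185,200,305),"mat":(375,195,470,340)},"side":{"board":(195,265,345,370),"mat":(300,120,425,180)}}.items():
    f=np.load(n+"0.npz");p,d=f["p"],f["d"];cal=get_calibration(n);P=cloud(cal,d)
    hsv=cv2.cvtColor(p,cv2.COLOR_RGB2HSV)
    for k,(a,b,c,e) in boxes.items():
        m=np.zeros(p.shape[:2],np.uint8);m[b:e,a:c]=(hsv[b:e,a:c,2]<60)*255
        m=cv2.morphologyEx(m,cv2.MORPH_OPEN,np.ones((3,3)))
        cs=max(cv2.findContours(m,0,2)[0],key=cv2.contourArea)
        hull=cv2.convexHull(cs)[:,0]; zz=P[m>0][:,2]
        W=toplane(cal,hull,.006 if k=="board" else .003)
        r=cv2.minAreaRect((W[:,:2]*1000).astype(np.float32)); print(n,k,"medz",np.nanmedian(zz),r, cv2.boxPoints(r).round(0).tolist())
    if n=="side":continue
    # outline
    m=np.zeros(p.shape[:2],np.uint8);m[250:292,130:183]=(hsv[250:292,130:183,2]>75)*255
    cs=max(cv2.findContours(m,0,2)[0],key=cv2.contourArea);W=toplane(cal,cs[:,0],.006)
    print("outline",cv2.minAreaRect((W[:,:2]*1000).astype(np.float32)))
    # tall things
    for nm,lo,hi in(("back/transf",.03,.06),("tall",.075,.12)):
        z=P[...,2];m=np.zeros(z.shape,np.uint8);m[160:270,230:365]=((z>lo)&(z<hi))[160:270,230:365]
        N,L,S,C=cv2.connectedComponentsWithStats(m)
        for i in range(1,N):
            if S[i,4]>30:
                q=P[L==i]; print(nm,S[i],np.median(q,0),cv2.minAreaRect((q[:,:2]*1000).astype(np.float32)))
E
```

```text
top board medz 0.00537035962094512 ((505.15252685546875, 275.64208984375), (117.69306945800781, 205.017578125), 89.18829345703125) [[402.0, 218.0], [607.0, 215.0], [608.0, 333.0], [403.0, 336.0]]
top mat medz 0.002531144145456743 ((466.6201477050781, -293.9791564941406), (257.2200622558594, 118.45159149169922), 7.053356647491455) [[332.0, -251.0], [346.0, -369.0], [602.0, -337.0], [587.0, -219.0]]
outline ((481.0087890625, 304.5413513183594), (4.2064642906188965, 15.006514549255371), 12.578028678894043)
back/transf [243 174  99  21 306] [ 0.6358 -0.0098  0.0447] ((636.4439086914062, -10.269493103027344), (5.643702030181885, 209.38589477539062), 11.837050437927246)
back/transf [283 190  26  23 456] [ 0.5998 -0.0185  0.045 ] ((601.4337158203125, -18.14608383178711), (43.98412322998047, 50.03449630737305), 13.961935043334961)
tall [315 197  25  20 409] [ 0.5871 -0.0797  0.0933] ((587.38037109375, -80.69902038574219), (35.923179626464844, 44.75835037231445), 8.583069801330566)
tall [257 206  22  23 389] [0.5623 0.0391 0.1092] ((562.653564453125, 38.635047912597656), (42.545345306396484, 41.42460632324219), 1.3273276090621948)
tall [290 215  25  24 293] [ 0.5452 -0.0324  0.0979] ((545.3348388671875, -31.03643226623535), (39.906578063964844, 43.83139419555664), 9.93662166595459)
side board medz 0.0058413221093989165 ((506.54962158203125, 278.7217712402344), (117.60946655273438, 206.20208740234375), 89.1717529296875) [[403.0, 221.0], [609.0, 218.0], [610.0, 336.0], [404.0, 339.0]]
side mat medz 0.0018740446899906393 ((467.7867126464844, -291.01654052734375), (254.5695037841797, 116.12892150878906), 7.209280967712402) [[334.0, -249.0], [349.0, -365.0], [601.0, -333.0], [587.0, -217.0]]
```

Every measurement fits the stated sizes and heights. Next I'll cross-check the tops from the side camera, measure the outline, and test IK.

```bash
cat >> h.py <<'E'
TY=np.radians(11.8)   # tray yaw
S={"capacitor":(.5625,.0387),"heatsink":(.5453,-.0310),"filmcap":(.5874,-.0807)}
MC,MY=np.array([.4672,-.2925]),np.radians(7.1)
M={k:MC+a*np.array([np.cos(MY),np.sin(MY)]) for k,a in (("capacitor",.085),("heatsink",0),("filmcap",-.085))}
E
python3 - <<'E'
from h import *
np.set_printoptions(precision=4,suppress=True)
f=np.load("side0.npz");P=cloud(get_calibration("side"),f["d"])
for k,(c,zt) in {**{k:(v,t) for (k,v),t in zip(S.items(),(.109,.099,.094))},"transformer":((.6014,-.0181),.054)}.items():
    q=P[(np.hypot(P[...,0]-c[0],P[...,1]-c[1])<.03)&(abs(P[...,2]-zt)<.006)]
    print(k,len(q),np.median(q,0) if len(q) else None, cv2.minAreaRect((q[:,:2]*1000).astype(np.float32)) if len(q)>3 else None)
fl=P[(np.hypot(P[...,0]-.53,P[...,1]+.09)<.02)];print("floor",np.median(fl,0))
for n,b in (("top",(128,247,186,293)),("side",(270,300,330,352))):
    p=np.load(n+"0.npz")["p"];cal=get_calibration(n);g=cv2.cvtColor(p,cv2.COLOR_RGB2GRAY)
    x0,y0,x1,y1=b;w=g[y0:y1,x0:x1]
    t,m=cv2.threshold(w,0,255,cv2.THRESH_OTSU)
    N,L,St,C=cv2.connectedComponentsWithStats(m,connectivity=8)
    for i in range(1,N):
        if St[i,4]>40 and (St[i,0]>0 and St[i,1]>0 and St[i,0]+St[i,2]<x1-x0 and St[i,1]+St[i,3]<y1-y0):
            v,u=np.nonzero(L==i);W=toplane(cal,np.c_[u+x0,v+y0],.006)
            print(n,"outline",t,St[i],cv2.minAreaRect((W[:,:2]*1000).astype(np.float32)))
for k in S:
    for c in (S[k],M[k]):
        for z in (.062,.25): print(k,np.round(c,3),z,inverse_kinematics([*c,z],[np.pi,0,TY+np.pi/2]))
for c,y in (((.6014,-.0181),3.386),((.451,.278),np.pi-.014)):
    for z in (.015,.25): print(c,z,inverse_kinematics([*c,z],[np.pi,0,y]))
E
```

```text
capacitor 245 [0.5618 0.0433 0.1085] ((563.2403564453125, 40.07624816894531), (41.13421630859375, 43.128578186035156), 40.66314697265625)
heatsink 253 [ 0.5447 -0.0298  0.0972] ((544.9204711914062, -30.90542221069336), (39.35929489135742, 49.409114837646484), 10.332003593444824)
filmcap 197 [ 0.5858 -0.076   0.0929] ((586.6994018554688, -79.42240905761719), (35.497947692871094, 45.981109619140625), 9.285774230957031)
transformer 46 [ 0.6055 -0.0272  0.0533] ((607.8017578125, -16.358015060424805), (45.363590240478516, 17.852432250976562), 82.25588989257812)
floor [ 0.5252 -0.0914  0.0026]
top outline 51.0 [ 10   6  36  32 346] ((451.71710205078125, 277.6282958984375), (66.05784606933594, 74.51698303222656), 1.1173241138458252)
side outline 75.0 [  6   5  45  43 321] ((452.2415771484375, 277.2604064941406), (73.34141540527344, 64.96257019042969), 89.37960815429688)
capacitor [0.562 0.039] 0.062 [-0.0712  0.26    1.8205  0.      1.0611 -0.2771]
capacitor [0.562 0.039] 0.25 [-0.0712  0.0625  1.6664  0.      1.4127 -0.2771]
capacitor [ 0.552 -0.282] 0.062 [-0.5999  0.3777  1.6696  0.     
[... 325 characters left out ...]
.0551 -0.9084]
heatsink [ 0.467 -0.292] 0.25 [-0.7025  0.0319  1.6982  0.      1.4115 -0.9084]
filmcap [ 0.587 -0.081] 0.062 [-0.2695  0.3219  1.7426  0.      1.0772 -0.4754]
filmcap [ 0.587 -0.081] 0.25 [-0.2695  0.1324  1.5912  0.      1.4179 -0.4754]
filmcap [ 0.383 -0.303] 0.062 [-0.8312  0.0924  2.0151  0.      1.0342 -1.0371]
filmcap [ 0.383 -0.303] 0.25 [-0.8312 -0.1251  1.8495  0.      1.4172 -1.0371]
(0.6014, -0.0181) 0.015 [-0.1611  0.4093  1.7318  0.      1.0005 -1.9763]
(0.6014, -0.0181) 0.25 [-0.1611  0.1534  1.568   0.      1.4202 -1.9763]
(0.451, 0.278) 0.015 [ 0.4035  0.2641  1.9234  0.      0.954  -1.1533]
(0.451, 0.278) 0.25 [ 0.4035 -0.0206  1.7509  0.      1.4113 -1.1533]
```

The outline centre is at (0.4515, 0.2777), and both views and the base rectangle agree on it. I'll pick the block capacitor first, since it is nearest the mat.

```bash
cat >> h.py <<'E'
YAW={"capacitor":TY,"heatsink":np.radians(10),"filmcap":np.radians(9)}
ZG={"capacitor":.052,"heatsink":.058,"filmcap":.05}
def carry(src,dst,yawS,yawD,zg,zd,f=60,hi=.20,wide=.066,lift=None):
    """grip at src with TCP height zg, set down at dst with expected TCP height zd"""
    Rs,Rd=[np.pi,0,yawS],[np.pi,0,yawD]; t0=observe()["time_s"]
    movep([*src,hi],Rs); gripper_to(wide,f)
    move_l([*src,zg],.2); gripper_to(0.,f); o=observe(); print("grip",o["opening"],o["grasp_force"])
    if o["opening"]<.03: print("EMPTY"); return False
    move_l([*src,hi],.2); print("lifted",observe()["opening"],observe()["ft_force"])
    movep([*dst,hi],Rd); move_l([*dst,zd+.012],.2); hold(.15)
    c=move_l([*dst,zd-.003],.03,max_force=5); o=observe(); print("contact",c,o["eef_pos"]-[*dst,zd])
    gripper_to(wide); move_l([*dst,hi],.2); print("t",t0,observe()["time_s"]); return True
def tomat(k): return carry(S[k],M[k],YAW[k]+np.pi/2,YAW[k]+np.pi/2,ZG[k],ZG[k]-.001)
def back(k): return carry(M[k],S[k],YAW[k]+np.pi/2,YAW[k]+np.pi/2,ZG[k]-.001,ZG[k])
def shot(n,name):
    p,d=get_image(n); cv2.imwrite(f"pics/{name}.png",p[:,:,::-1]); np.savez(name+".npz",p=p,d=d); return p,d
E
python3 - <<'E'
from h import *
tomat("filmcap"); shot("side","side1"); shot("top","top1")
E
```

```text
grip 0.035555998501191066 59.7381591796875
lifted 0.035563177876594104 [-0.47538113  0.66843901 -2.61256115]
contact True [ 2.95333562e-05 -4.52909224e-04  1.49784423e-03]
t 0.1 9.2833
```

View pics/side1.png

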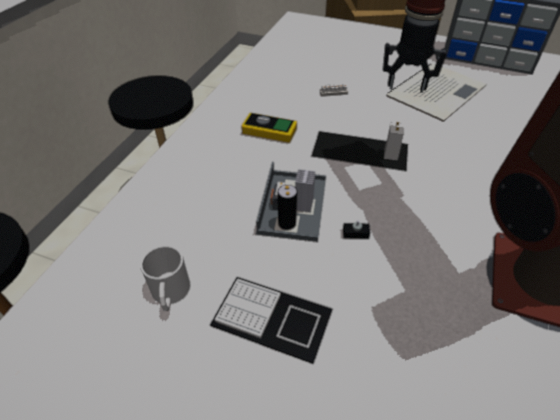

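The block capacitor stands on the near end of the mat (395,142) and nothing else has moved. Next come the heat sink and the capacitor.

```bash
python3 - <<'E'
from h import *
np.set_printoptions(precision=4,suppress=True)
tomat("heatsink") and tomat("capacitor")
movep([.47,-.1,.25],[np.pi,0,3.3])
shot("side","side2");p,d=shot("top","top2")
P=cloud(get_calibration("top"),d);z=P[...,2]
for nm,lo,hi,a in(("transf",.03,.06,(150,240,270,370)),("tall",.075,.12,(190,340,370,470))):
    m=np.zeros(z.shape,np.uint8);sl=np.s_[a[0]:a[1],a[2]:a[3]];m[sl]=((z>lo)&(z<hi))[sl]
    N,L,St,C=cv2.connectedComponentsWithStats(m)
    for i in range(1,N):
        if St[i,4]>100: q=P[L==i]; print(nm,St[i,4],np.median(q,0),cv2.minAreaRect((q[:,:2]*1000).astype(np.float32)))
print({k:v.round(4) for k,v in M.items()})
E
```

```text
grip 0.03955842431718252 59.70209240913391
lifted 0.03904783037164453 [ 0.0458 -0.2618 -1.839 ]
contact True [-0.0003 -0.0005  0.0014]
t 9.3833 16.525
grip 0.042347353107614144 59.601988792419434
lifted 0.04294033974102235 [-0.2575  0.9902 -3.3779]
contact True [-0.0003 -0.0004  0.0015]
t 16.525 24.0
transf 225 [ 0.6419 -0.0391  0.0447] ((642.3091430664062, -37.87840270996094), (5.780577182769775, 152.11317443847656), 11.656856536865234)
transf 454 [ 0.5998 -0.018   0.0446] ((601.3980712890625, -18.25063705444336), (43.96135330200195, 50.223934173583984), 12.934911727905273)
tall 463 [ 0.551  -0.2769  0.1075] ((550.6852416992188, -280.2503662109375), (41.58146667480469, 43.07769012451172), 0.37374940514564514)
{'capacitor': array([ 0.5515, -0.282 ]), 'heatsink': array([ 0.4672, -0.2925]), 'filmcap': array([ 0.3829, -0.303 ])}
```

View pics/side2.png

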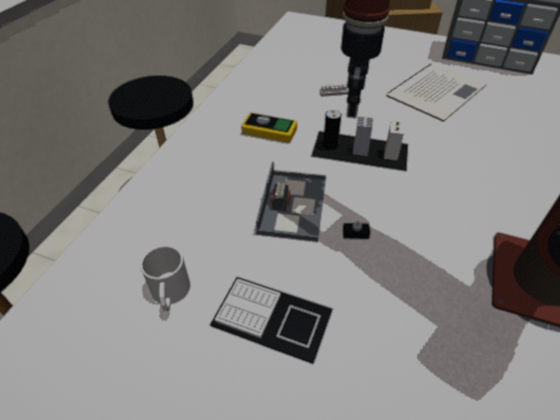

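View pics/top2.png

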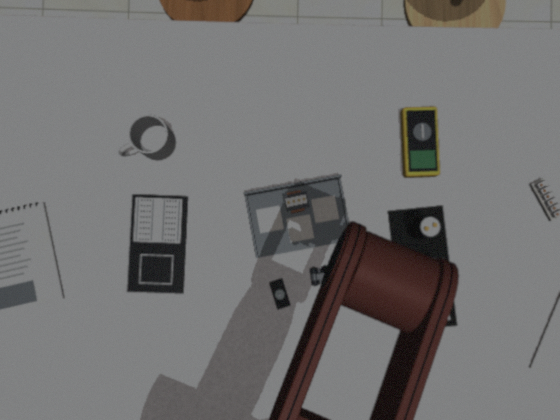

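All three tall parts stand on the mat. In the side view they are at (332,130), (363,136) and (395,140). The transformer is unmoved at (296,200) in the top view. I'll fetch the transformer now.

```bash
python3 - <<'E'
from h import *
np.set_printoptions(precision=4,suppress=True)
carry((.6014,-.0182),(.4515,.2777),np.pi+np.radians(13.2),np.pi-np.radians(.5),.010,.012,f=80,wide=.075)
movep([.45,.0,.25],[np.pi,0,1.8])
p,d=shot("top","top3");shot("side","side3")
P=cloud(get_calibration("top"),d);z=P[...,2]
m=np.zeros(z.shape,np.uint8);sl=np.s_[240:300,125:190];m[sl]=((z>.03)&(z<.07))[sl]
q=P[m>0];print(len(q),np.median(q,0),cv2.minAreaRect((q[:,:2]*1000).astype(np.float32)))
cv2.imwrite("pics/crop3.png",cv2.resize(p[230:305,110:205,::-1],None,fx=6,fy=6))
E
```

```text
grip 0.04871663941946881 84.83813881874084
lifted 0.04903663853924907 [-0.012  -0.2316 -5.1905]
contact True [0.0005 0.0003 0.0019]
t 25.2833 33.0917
486 [0.4525 0.2755 0.0468] ((451.0144348144531, 277.6716003417969), (43.82374572753906, 50.87749099731445), 0.4264044463634491)
```

View pics/crop3.png

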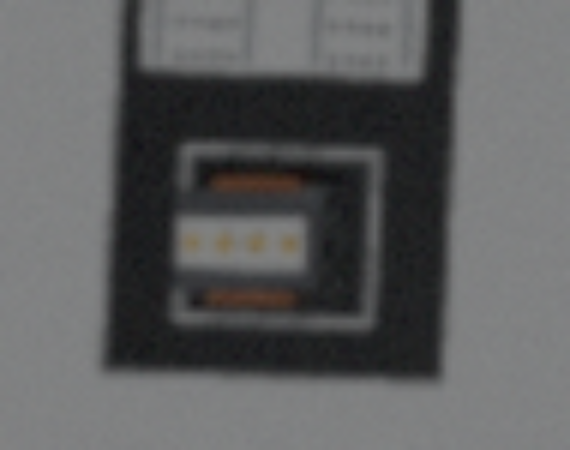

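View pics/side3.png

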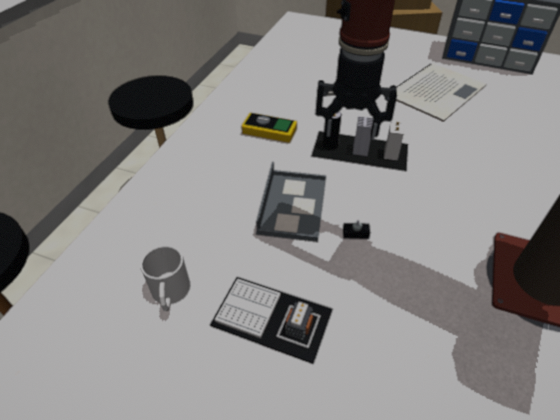

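The transformer sits square in the outline: the side view has it at (298,318) and it measures (451.0, 277.7) mm. The strip runs across the base. I'll now return the tall parts.

```bash
python3 - <<'E'
from h import *
np.set_printoptions(precision=4,suppress=True)
ok=back("capacitor") and back("heatsink") and back("filmcap")
movep([.40,-.3,.3],[np.pi,0,1.67])
p,d=shot("top","top4");shot("side","side4")
P=cloud(get_calibration("top"),d);z=P[...,2]
m=np.zeros(z.shape,np.uint8);sl=np.s_[160:270,230:365];m[sl]=((z>.075)&(z<.12))[sl]
N,L,St,C=cv2.connectedComponentsWithStats(m)
for i in range(1,N):
    if St[i,4]>100: q=P[L==i]; print(St[i,4],np.median(q,0),cv2.minAreaRect((q[:,:2]*1000).astype(np.float32)))
o=observe();print(ok,o["time_s"],o["opening"])
E
```

```text
grip 0.04289506227388177 59.44337725639343
lifted 0.043017463385801855 [ 0.0168  1.1649 -3.2723]
contact True [-0.0002 -0.0001  0.0017]
t 34.2833 41.6583
grip 0.03929984037506192 59.77525055408478
lifted 0.039249466354989763 [ 0.1785 -0.2927 -2.7212]
contact True [-0.0002 -0.0001  0.0014]
t 41.6583 48.9
grip 0.03546247466797432 59.83390688896179
lifted 0.035529509216776854 [-0.4763  1.3854 -2.4283]
contact True [ 0.0001 -0.0001  0.0013]
t 48.9 56.3833
409 [ 0.5873 -0.0791  0.0934] ((587.6624755859375, -79.12736511230469), (35.920413970947266, 43.90190887451172), 8.68528938293457)
390 [0.5617 0.0397 0.1088] ((562.1394653320312, 40.59075927734375), (43.459510803222656, 41.43678283691406), 1.406859040260315)
288 [ 0.5444 -0.0306  0.0978] ((544.8992309570312, -29.915964126586914), (39.60734176635742, 44.06190872192383), 9.863919258117676)
True 57.65 0.06582441752516198
```

View pics/side4.png

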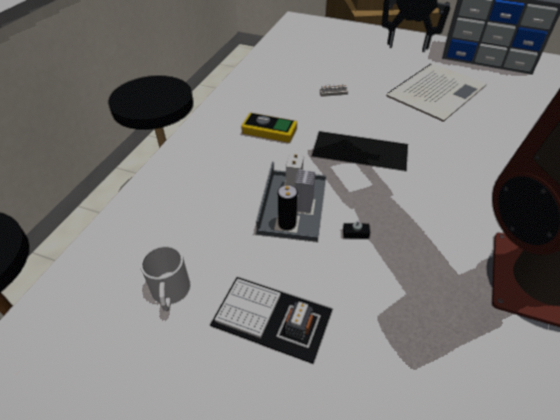

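All three tall parts are back upright within 2 mm of where they started (side view: 287,205; 305,190; 295,170). The bystanders are undisturbed and the arm is clear, so I'm handing in the job.

```bash
python3 -c "
from plant import *
print(job_done())"
```

```text
the job is handed in; nothing more can be done
None
```

I handed the job in at about 58 s: the transformer sits square in the outline, within 1 mm of its middle, the three tall parts stand within about 2 mm of where they started, and nothing was knocked over (the hand-in call returned no verdict).

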